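# Feed the sample bottles into the gravity rack

### The arm

A 6-joint arm with a two-finger parallel gripper is mounted at the origin on the work surface. World frame = base frame: x ahead of the robot, y to its left, z up, the work surface at z = 0. Lengths are in m, angles in degrees, forces in N, time in s.
With the tool pointing down it reaches from about 0.3 to 0.875 m from the base axis. Payload 4.2 kg.
Tool frame: the origin (TCP) lies between the finger pads; the fingertips stand 22 mm ahead of it and the grasp point (between the pads) lies 3 mm ahead of it (arm.finger_overhang is the distance from the TCP to the fingertips, in m); z points along the fingers, y is the line along which they close (so a half turn about z gives the same grasp; the last joint's range is limited). The gripper opens to 85 mm and grips with 20 to 120 N. Pads are 22 mm wide; open, the fingers measure 114 mm over their backs; the gripper's body (76 mm by 85 mm) begins 54 mm behind the grasp point. The pads swing forward as they close: fully open they stand 13 mm farther back than shut.
Start: joints at [-77.636, 18.312, 89.639, -0, 72.044, -1.146], TCP at [0.134, -0.559, 0.253] pointing down, gripper open.
Joint ranges: [-177.97, 177.97], [-48.28, 115.42], [12.27, 149.76], [-77.06, 257.06], [2.81, 150.46], [-146.56, 146.56]. Speed limits (degrees/s): [147.25, 147.25, 180, 180, 180, 180].

### API

Orientations are given as a 3x3 rotation matrix whose columns are the frame's x, y, z axes.
In Python, from bench import arm, capture, job gives the robot as it stands. The module is installed in compiled form; this text tells all that it offers.
- The arm moves only by the tool play_rows, never from a script. Its argument "increments" is one flat list of numbers, 7 for each row, row after row: the finger opening in m, from 0 to 0.0854, then the shift along the tool's x, y, z in m, then the turn, a rotation vector about the tool's x, y, z in rad. A call has 1 to 12 rows; each row shifts and turns the commanded pose from where the row before left it, along the tool's axes as they then stand; what a row does not reach is not made up. A row lasts 1/8 s, in which the tool goes at most 62.5 mm and 10.7 degrees, less where a joint would pass 70% of its speed; a pose out of reach is approached as far as the arm can. A call with a gripper value outside its range is refused whole. The fingers move at their own pace and stop on an object; the grip force is fixed at half the most. Time passes only in rows, so rows that do not move let the fingers close. It gives the time, the measured TCP pose, the force, the opening and the grip force at its end, in the units of the state.
- arm.observe(): the state, without advancing time (a new reading comes with each control period).
- capture(name): name is "scene" or "top" or "wrist"; returns a dict with "pixels" (384x512x3 uint8, red, green, blue), "fov_y" (degrees; the focal length in pixels is half the picture's height over the tangent of half this angle, whatever the lens; pixels are square), "cx", "cy" (the principal point, pixels), "R" (3x3) and "t" (3): a world point X has camera coordinates R X + t; the wrist camera has in their place "hand_eye" (4x4, takes a point from camera to tool coordinates, whose origin is the TCP and whose axes are the flange's). Camera axes: x right, y down, z forward; pixel columns grow to the right and rows downward; lengths in m; the calibration is good to about 2 mm. A picture is of the moment at which its call begins: read the wrist's pose just before it. There is no depth.
- job.hand_in(): hands the job in; it is judged then, once.
The state is a dict: "t": time; "joint_pos": joint angles; "dq": joint speeds; "effort": joint torques, N m; "eef_pos": TCP position; "tool_rot": TCP orientation; "force": force on the tool from outside, world axes, zero at the start; "moment": the same for the moment, N m; "width": finger opening in m; "grip_force": force on a finger pad.
Only numpy, scipy, OpenCV 4.12 (cv2) and the standard library are available. Lean on these libraries where they do the work, as an engineer would, in place of code of your own. Each camera call takes 0.05 s, during which the arm holds its last target. There are 200 camera calls.

### The job

Feed both small stoneware sample bottles, the one on the desk and the one shut in the wooden box, into the open upper end of the metal rack, each with its neck over the rack's low side wall, so that they roll down under the roof bars and rest one behind the other at the bottom. The box's sliding lid has to come off for this (lift its grip end over the stop lip and slide it out of the grooves): lay it flat, right way up, on the desk. Leave the mug, the big jug and the stapler where they stand.

Things in the scene. Friction and masses are not known exactly. Their poses are not given: they have to be found in the camera images.
- boxed_bottle_center (a point): centre of the body of a tan stoneware bottle, corked, lying in the shut box, neck to the box's rear, this point 29 mm above the desk, 30 mm in front of the box's middle. Body 46 mm diameter, 80 mm long (40 mm each side of this point), then shoulder and 20 mm neck; cork end 100 mm from this point, 140 mm over all; 0.18 to 0.35 kg. x axis: from base to mouth; y, z turn as it rolls. Rolls freely.
- desk_bottle_center (a point): centre of the body of a tan stoneware bottle, corked, lying on the desk, neck pointing any way, this point 23 mm above the desk. Body 46 mm diameter, 80 mm long (40 mm each side of this point), then shoulder and 20 mm neck; cork end 100 mm from this point, 140 mm over all; 0.18 to 0.35 kg. x axis: from base to mouth; y, z turn as it rolls. Rolls freely.
- boxed_bottle_mouth (a point): cork end of the boxed bottle, on its axis.
- desk_bottle_mouth (a point): cork end of the desk bottle, on its axis.
- lid: loose plywood lid, 154 mm (x) by 132 mm (y) by 6 mm, 0.15 kg. Origin: centre of its underside; z up, -x towards its front (grip) end. Shut, its underside is 56 mm above the desk on the box's side walls. To free it, raise its front end 10 to 18 mm, tilting about its rear lower edge (77 mm behind the origin), and draw it forwards at that tilt at least 50 mm.
- lid_grip (a point): point in the upright wooden grip block on the lid's front end, 55 mm in front of the lid's middle; block 16 mm thick (x), 60 mm wide (y), 36 mm tall; this point is 24 mm above the lid's top face (30 mm above its underside), 12 mm below the block's top. Axes as the lid's.
- bottle_box: fixed wooden box, 170 mm (x, from 87 mm in front to 83 mm behind) by 144 mm (y); inside 150 by 116 mm, floor 6 mm thick, low chocks beside the bottle. Origin: under its middle, on the desk; -x is its front. Side walls 56 mm high carry the lid, between upstands 68 mm high with 2 mm play. Rear wall 76 mm high.
- stop_lip (a point): top of the lip along the box's front edge, 4 mm thick, 64 mm above the desk, 8 mm above the lid's underside: it keeps the lid from sliding out forwards. Axes as the box's.
- groove_end (a point): front end of the grooves over the lid's rear 35 mm, at the underside of their tops (72 mm above the desk, 10 mm above the shut lid's top; upper face 76 mm). They overhang the lid's side edges and keep it from being lifted straight out. Point on the box's mid-line; axes as the box's.
- rack: fixed metal gravity rack, 262 mm (x) by 104 mm (y), 120 mm high. Origin: under its middle, on the desk. Two rails 60 mm apart (8 mm wide, open between) fall to +x at 10 degrees. Wall on the -y side 41 mm above the rails (bottle bases go next to it), 89 mm between walls. Upper (-x) half open above; lower half has roof bars 52 mm above the rails and a stop at the end, so bottles must enter from the open half.
- low_wall (a point): top of the rack's low wall on its +y side, at its middle; the wall rises only 9 mm above the rails, and the bottles' necks lie over it and stick out to +y.
- inlet (a point): where the centre of a bottle's body is when it lies on the rails in the rack's open upper half, bottle axis along the rack's y, mouth to +y; 85 mm above the desk. Axes as the rack's. A bottle let go here rolls down by itself. There is 40 mm of room for a finger up-hill and down-hill of it, and between the rails below.
- bay (a point): mid-way between the final places of the two bottles' centres under the roof bars, 62 mm above the desk; they rest 23 mm up-hill and down-hill of it. Axes as the rack's.
- mug_center (a point): white mug, 80 mm diameter with a handle reaching 75 mm from its axis, 95 mm high; point half-way up. Leave alone.
- jug_center (a point): big tan stoneware jug, 84 mm diameter, 215 mm high, standing; point on its axis 100 mm up. Leave alone.
- stapler_center (a point): black stapler, 140 by 36 mm, 48 mm high; point half-way up at its middle. Leave alone.
Not all that is in view belongs to the job. What is shaped like the part that bears desk_bottle_center but purple or yellow is not meant.

How it is judged:
By the outcome, as a careful person would: the job done as asked, in the order asked, and still so for the second after the job is handed in, with the robot touching nothing.
It also fails if it takes over 72 s, if anything falls off the work surface, if the arm or the gripper's body presses on something with over 40 N, if the wrist force passes 120 N, or if a joint passes its speed limit or range.

## Working session

There is one attempt and no reset: what is moved stays moved. The work goes in short steps, Python scripts to look and compute and a tool call to move; the robot and the scene stay as the last step left them, time stands still between calls to the robot, and variables do not carry over. Pictures are saved under pics/ and viewed, at most 10 in all, crops included, and the job is handed in when it is done.

Besides the shell and the picture viewer there is one more tool, called as name(argument=value, ...) on one line, values as JSON. play_rows: Moves the arm, as the interface text tells. Its arguments: {"type":"object","properties":{"increments":{"type":"array","items":{"type":"number"}}},"required":["increments"]}

```bash
mkdir -p pics; cat > h.py <<'E'
import numpy as np, cv2
from bench import arm, capture, job
def cam(name):
    s=arm.observe(); c=capture(name); p=c["pixels"]; f=192/np.tan(np.radians(c["fov_y"]/2))
    if "R" in c: R=np.array(c["R"]); t=np.array(c["t"])
    else:
        H=np.array(c["hand_eye"]); T=np.eye(4); T[:3,:3]=s["tool_rot"]; T[:3,3]=s["eef_pos"]
        W=np.linalg.inv(T@H); R=W[:3,:3]; t=W[:3,3]
    return dict(p=p,f=f,cx=c["cx"],cy=c["cy"],R=R,t=t)
def save(c,n): np.savez("c_%s.npz"%n,**c); cv2.imwrite("pics/%s.png"%n,c["p"][:,:,::-1])
def load(n): return dict(np.load("c_%s.npz"%n))
def ray(c,u,v):
    d=c["R"].T@np.array([(u-c["cx"])/c["f"],(v-c["cy"])/c["f"],1]); o=-c["R"].T@c["t"]; return o,d/np.linalg.norm(d)
def plane(c,u,v,z): o,d=ray(c,u,v); return o+d*(z-o[2])/d[2]
def proj(c,X): q=c["R"]@np.array(X)+c["t"]; return np.array([q[0]/q[2]*c["f"]+c["cx"],q[1]/q[2]*c["f"]+c["cy"]])
def tri(*obs):
    A=np.zeros((3,3));b=np.zeros(3);L=[]
    for c,u,v in obs:
        o,d=ray(c,u,v);P=np.eye(3)-np.outer(d,d);A+=P;b+=P@o;L.append((o,d))
    X=np.linalg.solve(A,b); return X,[np.linalg.norm(np.cross(X-o,d)) for o,d in L]
E
python3 - <<'E'
from h import *
np.set_printoptions(precision=4,suppress=True)
for n in("scene","top","wrist"):
    c=cam(n); save(c,n+"0"); print(n,c["f"],-c["R"].T@c["t"],c["R"][2])
    if n!="wrist": pass
a=[cv2.imread("pics/%s0.png"%n) for n in("scene","top")]
cv2.imwrite("pics/w.png",a[0])
print(arm.observe())
E
```

```text
scene 410.88337495200966 [1.3466 0.6188 0.8887] [-0.6404 -0.4644 -0.6117]
top 388.73112908053645 [0.3348 0.0124 1.3464] [ 0.1554 -0.0051 -0.9878]
wrist 274.55061602215693 [ 0.21   -0.5401  0.3727] [-0.2955 -0.0698 -0.9528]
{'t': 0.15, 'joint_pos': array([-77.6355,  18.344 ,  89.6899,   0.0013,  72.0428,  -1.1469]), 'dq': array([-0.0233, -0.1919, -0.2035,  0.1065,  0.0559, -0.1641]), 'effort': array([  0.0001, -41.5841, -23.4347,  -0.0001,   0.006 ,  -0.    ]), 'eef_pos': array([ 0.1343, -0.5588,  0.2527]), 'tool_rot': array([[ 0.9723,  0.2336, -0.0003],
       [ 0.2336, -0.9723,  0.0013],
       [ 0.    , -0.0013, -1.    ]]), 'force': array([0.0917, 0.6971, 0.4486]), 'moment': array([-0.0096,  0.0205,  0.0281]), 'grip_force': 0.0, 'width': 0.08536590860795569}
```

View pics/scene0.png

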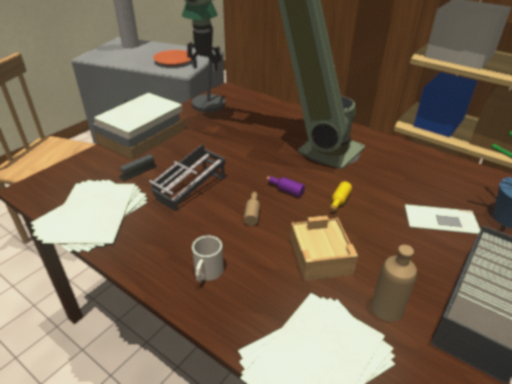

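View pics/top0.png

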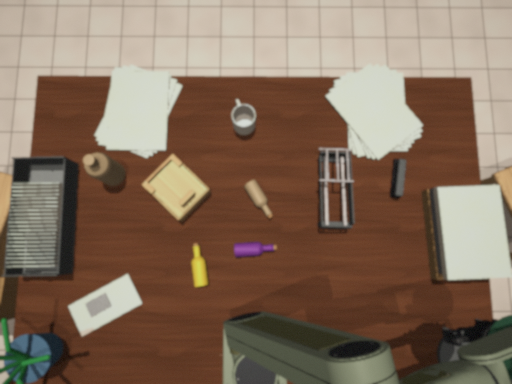

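Candidates: the tan bottle on the desk is at top (258,197) / scene (252,210). It could be confused with the purple bottle at top (255,249), the yellow one at top (199,266), and the tan jug at top (103,168), which is standing and large. I choose the small tan lying bottle and check it in one close crop.

```bash
python3 - <<'E'
from h import *
t=load("top0")["p"][:,:,::-1];s=load("scene0")["p"][:,:,::-1]
a=cv2.resize(t[140:235,135:360],None,fx=3.5,fy=3.5,interpolation=cv2.INTER_CUBIC)
b=cv2.resize(s[145:285,145:360],None,fx=1.9,fy=1.9,interpolation=cv2.INTER_CUBIC)
o=np.zeros((600,800,3),np.uint8);o[:a.shape[0],:a.shape[1]]=a;o[333:333+b.shape[0],:b.shape[1]]=b
w=load("wrist0")["p"][:,:,::-1]; w=cv2.resize(w,(340,255)); o[333:588,440:780]=w
cv2.imwrite("pics/crop1.png",o)
# desk bottle masks
for n in("top0","scene0"):
    c=load(n);p=c["p"];hsv=cv2.cvtColor(p,cv2.COLOR_RGB2HSV)
    m=((hsv[...,2]>110)&(hsv[...,1]>50)&(hsv[...,1]<150)&(hsv[...,0]<20)).astype(np.uint8)
    u0,v0=(258,197) if n=="top0" else (252,210)
    k,l,st,ce=cv2.connectedComponentsWithStats(m)
    for i in range(1,k):
        if st[i,4]>60: print(n,i,st[i],ce[i].round(1))
    print(hsv[v0,u0])
E
```

```text
top0 1 [ 30  75  81  82 355] [ 64.7 100.8]
top0 2 [172  76 167  20 395] [256.   77.5]
top0 3 [404  76 108 134 824] [485.6 152.5]
top0 19 [318 125  30  25  77] [338.9 141.3]
top0 56 [ 81 152  28  24 462] [ 94.5 162.8]
top0 57 [140 153  71  68 651] [169.3 181.4]
top0 114 [  0 171  13  63 577] [  4.8 196.4]
top0 120 [242 178  32  40 496] [257.7 195.6]
top0 163 [435 182  47   6  95] [457.2 184.3]
top0 262 [ 67 272  67  43 127] [100.4 287.7]
top0 270 [  0 277   5  25  73] [  1.2 286. ]
top0 302 [488 279   6  40  68] [490.6 298.7]
[ 18  76 201]
scene0 6 [152  49  36  14  91] [166.9  52.2]
scene0 8 [ 0 52 21 12 98] [ 9.1 57. ]
scene0 121 [411 124  43  16  84] [433.5 132.8]
scene0 127 [   0  129   96   59 2478] [ 41.3 156.6]
scene0 150 [468 141  29  13  65] [482.5 147.7]
scene0 196 [ 50 178  58  33  77] [ 76.9 189.1]
scene0 202 [244 191  16  27 287] [251.9 205.7]
scene0 203 [  0 199  85 126 346] [ 34.5 255.5]
scene0 215 [ 18 214  13  24 102] [ 24.  225.1]
scene0 216 [291 215  68  50 915] [324.5 237.6]
scene0 231 [191 234  32  21  70] [205.6 239.7]
scene0 235 [398 243  17  13 166] [406.  249.4]
scene0 236 [ 54 245  26  60  84] [ 66.5 275.8]
scene0 240 [ 72 253  34  27  66] [ 89.  266.2]
scene0 243 [384 255  34  28 593] [399.9 269.8]
scene0 246 [306 263  49  13 375] [330.2 268.5]
scene0 253 [251 292 111  51 200] [316.1 309.9]
[ 18 107 188]
```

View pics/crop1.png

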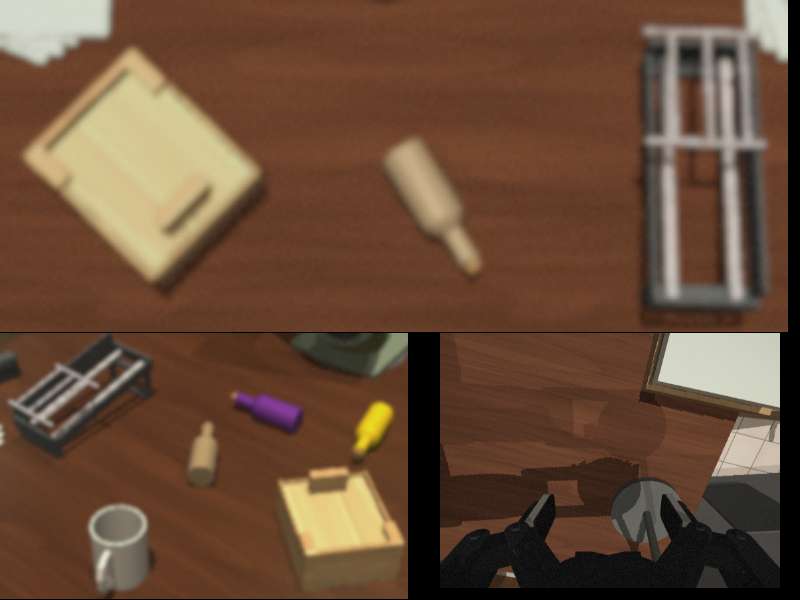

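The crop confirms the tan bottle: base at crop (400,150), cork at (475,268). The box has its grip at crop (185,205), so its front faces lower right. The rack's roofed end is at the top and its open end at the bottom. Next come the positions.

```bash
python3 - <<'E'
from h import *
np.set_printoptions(precision=4,suppress=True)
T=load("top0");S=load("scene0")
tc=lambda u,v:(135+u/3.5,140+v/3.5)
sc=lambda u,v:(145+u/1.9,145+(v-333)/1.9)
def two(n,a,b): print(n,*tri((T,*tc(*a)),(S,*sc(*b))))
two("grip top mid",(185,204),(328,470))
two("box rear-left? top corner",(30,155),(285,580))
two("box front corner R",(262,172),(278,487))
two("box front corner L",(155,280),(362,470))
two("box rearR",(133,50),(308,583))
two("bottle cork",(475,270),(209,425)); two("bottle base",(400,152),(202,478))
for u,v in((475,270),(400,152)): print("bot",plane(T,*tc(u,v),.023))
for u,v,z in((645,30,.06),(755,30,.09),(645,300,.1),(765,305,.12),(645,142,.12),(765,142,.12)): print("rack",plane(T,*tc(u,v),z))
E
```

```text
grip top mid [0.5043 0.2184 0.0944] [np.float64(0.0005739823542435402), np.float64(0.0005739823542435258)]
box rear-left? top corner [0.612  0.3157 0.0145] [np.float64(0.08439858919748605), np.float64(0.08439858919748595)]
box front corner R [0.5414 0.1528 0.0494] [np.float64(0.0010526376296181822), np.float64(0.0010526376296181082)]
box front corner L [0.437  0.248  0.0636] [np.float64(0.0012600952104863943), np.float64(0.0012600952104862837)]
box rearR [0.6667 0.2862 0.0289] [np.float64(0.0019369989037478098), np.float64(0.001936998903748191)]
bottle cork [ 0.4499 -0.054   0.0204] [np.float64(0.0007179921934979601), np.float64(0.0007179921934981013)]
bottle base [0.5674 0.0199 0.0149] [np.float64(0.0010656003011695685), np.float64(0.001065600301169555)]
bot [ 0.45   -0.0545  0.023 ]
bot [0.5665 0.019  0.023 ]
rack [ 0.6814 -0.2196  0.06  ]
rack [ 0.6736 -0.319   0.09  ]
rack [ 0.4162 -0.206   0.1   ]
rack [ 0.4106 -0.3106  0.12  ]
rack [ 0.5595 -0.2061  0.12  ]
rack [ 0.5597 -0.3163  0.12  ]
```

```bash
cat >> h.py <<'E'
from scipy.spatial.transform import Rotation as Ro
def down(yaw):
    a=np.radians(yaw); x=np.array([np.cos(a),np.sin(a),0]); z=np.array([0,0,-1.]); return np.stack([x,np.cross(z,x),z],1)
def plan(wps,vmax=.05,wmax=10.0):
    """wps: (pos,R,width,n or None,rotvec override or None); prints rows rounded, with feedback of rounding"""
    s=arm.observe(); p=np.array(s["eef_pos"]); R=np.array(s["tool_rot"]); out=[]
    for pos,Rt,w,n,rv in wps:
        pos=p if pos is None else np.array(pos); Rt=R if Rt is None else Rt
        r=np.array(rv) if rv is not None else Ro.from_matrix(R.T@Rt).as_rotvec()
        k=n or int(np.ceil(max(np.linalg.norm(pos-p)/vmax,np.degrees(np.linalg.norm(r))/wmax,1)))
        p0,R0=p.copy(),R.copy()
        for i in range(1,k+1):
            pi=p0+(pos-p0)*i/k; Ri=R0@Ro.from_rotvec(r*i/k).as_matrix()
            d=np.round(R.T@(pi-p),3); q=np.round(Ro.from_matrix(R.T@Ri).as_rotvec(),3)
            out.append([w,*d,*q]); p=p+R@d; R=R@Ro.from_rotvec(q).as_matrix()
    for i in range(0,len(out),12):
        print(len(out[i:i+12]),",".join("%g"%(x+0) for r in out[i:i+12] for x in r))
def st():
    s=arm.observe(); print(round(s["t"],2),np.round(s["eef_pos"],4),np.round(s["joint_pos"],1),"F",np.round(s["force"],1),"w",round(s["width"],4),round(s["grip_force"],1),"yaw",np.degrees(np.arctan2(s["tool_rot"][1,0],s["tool_rot"][0,0])).round(1))
E
python3 - <<'E'
from h import *
plan([((.533,-.002,.20),None,.085,None,(0,0,-np.radians(198.8)))])
E
```

```text
12 0.085,0.026,-0.022,0.003,0,0,-0.173,0.085,0.029,-0.018,0.002,0,0,-0.174,0.085,0.032,-0.012,0.003,0,0,-0.173,0.085,0.034,-0.007,0.003,0,0,-0.174,0.085,0.034,0,0.002,0,0,-0.173,0.085,0.034,0.005,0.003,0,0,-0.174,0.085,0.032,0.011,0.003,0,0,-0.173,0.085,0.031,0.016,0.002,0,0,-0.174,0.085,0.026,0.022,0.003,0,0,-0.173,0.085,0.023,0.025,0.003,0,0,-0.174,0.085,0.018,0.03,0.002,0,0,-0.173,0.085,0.012,0.031,0.003,0,0,-0.174
8 0.085,0.007,0.034,0.003,0,0,-0.173,0.085,0.001,0.034,0.002,0,0,-0.174,0.085,-0.005,0.034,0.003,0,0,-0.173,0.085,-0.01,0.033,0.003,0,0,-0.174,0.085,-0.017,0.03,0.002,0,0,-0.173,0.085,-0.021,0.027,0.003,0,0,-0.174,0.085,-0.025,0.023,0.003,0,0,-0.173,0.085,-0.029,0.018,0.002,0,0,-0.174
```

play_rows(increments=[0.085,0.026,-0.022,0.003,0,0,-0.173,0.085,0.029,-0.018,0.002,0,0,-0.174,0.085,0.032,-0.012,0.003,0,0,-0.173,0.085,0.034,-0.007,0.003,0,0,-0.174,0.085,0.034,0,0.002,0,0,-0.173,0.085,0.034,0.005,0.003,0,0,-0.174,0.085,0.032,0.011,0.003,0,0,-0.173,0.085,0.031,0.016,0.002,0,0,-0.174,0.085,0.026,0.022,0.003,0,0,-0.173,0.085,0.023,0.025,0.003,0,0,-0.174,0.085,0.018,0.03,0.002,0,0,-0.173,0.085,0.012,0.031,0.003,0,0,-0.174])

```text
t: 1.65
eef_pos: [0.374, -0.2246, 0.2212]
tool_rot: [[-0.684, 0.73, -0.0], [0.73, 0.684, -0.0], [-0.0, -0.0, -1.0]]
force: [-0.6, -0.0, 1.0]
width: 0.0852
grip_force: 0.0
```

play_rows(increments=[0.085,0.007,0.034,0.003,0,0,-0.173,0.085,0.001,0.034,0.002,0,0,-0.174,0.085,-0.005,0.034,0.003,0,0,-0.173,0.085,-0.01,0.033,0.003,0,0,-0.174,0.085,-0.017,0.03,0.002,0,0,-0.173,0.085,-0.021,0.027,0.003,0,0,-0.174,0.085,-0.025,0.023,0.003,0,0,-0.173,0.085,-0.029,0.018,0.002,0,0,-0.174])

```text
t: 2.65
eef_pos: [0.5333, -0.0014, 0.1999]
tool_rot: [[-0.842, -0.54, -0.001], [-0.54, 0.842, -0.0], [0.001, 0.0, -1.0]]
force: [-0.9, -0.6, -0.2]
width: 0.0849
grip_force: 0.0
```

```bash
python3 - <<'E'
from h import *
st(); c=cam("wrist"); save(c,"wb1")
T=load("top0")
hsv=cv2.cvtColor(c["p"],cv2.COLOR_RGB2HSV); print(hsv[192-80:192+81:40,100:420:40].tolist()[2])
o=cv2.cvtColor(cv2.imread("pics/wb1.png"),cv2.COLOR_BGR2RGB)
print(proj(c,(.533,-.002,.023)),proj(c,(.45,-.0545,.023)))
E
```

```text
2.65 [ 0.5333 -0.0014  0.1999] [  -1.4   16.9   99.8   -0.    63.3 -124. ] F [-0.9 -0.6 -0.2] w 0.0849 0.0 yaw -147.3
[[11, 136, 157], [10, 137, 145], [10, 137, 128], [11, 136, 139], [17, 75, 211], [11, 131, 148], [11, 132, 147], [10, 135, 151]]
[251.73336597 176.91513836] [252.24340919  82.37328741]
```

View pics/wb1.png

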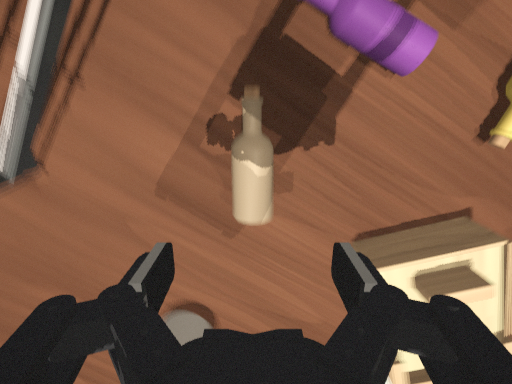

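The wrist view shows the tan bottle with its cork at (252,88), base at (252,222) and body from columns 232 to 272. It lies along the tool x axis as planned.

```bash
python3 - <<'E'
from h import *
np.set_printoptions(precision=4,suppress=True)
c=load("wb1");T=load("top0")
hsv=cv2.cvtColor(c["p"],cv2.COLOR_RGB2HSV).astype(int)
m=((hsv[...,1]<105)&(hsv[...,0]>12)&(hsv[...,0]<35)&(hsv[...,2]>60)).astype(np.uint8); m[:, :200]=0;m[:,310:]=0;m[:75]=0;m[235:]=0
k,l,sta,ce=cv2.connectedComponentsWithStats(m);i=1+np.argmax(sta[1:,4]);print(sta[i],ce[i])
ys=np.where(l==i)[0]
for v in (95,110,125,160,180,200,215):
    xs=np.where(l[v]==i)[0]; print(v,xs.min() if len(xs) else 0,xs.max() if len(xs) else 0, end=" | ")
print()
print("base top",plane(c,252,223,.046),"base mid",plane(c,252,218,.023),"mouth",plane(c,252,86,.03))
for v in(160,200):print(plane(c,252.5,v,.04))
print("tri cork",tri((c,252,88),(T,270.7,217.1)),"tri base",tri((c,252,222),(T,249.3,183.4)))
E
```

```text
[ 231   96   43  129 4237] [252.0751 167.7857]
95 0 0 | 110 242 260 | 125 243 261 | 160 232 272 | 180 232 272 | 200 233 272 | 215 233 271 | 
base top [0.5713 0.0229 0.046 ] base mid [0.5746 0.025  0.023 ] mouth [ 0.4534 -0.0526  0.03  ]
[ 0.5137 -0.0134  0.04  ]
[0.5505 0.0102 0.04  ]
tri cork (array([ 0.453 , -0.0544, -0.007 ]), [np.float64(0.0016114998317392363), np.float64(0.0016114998317392469)]) tri base (array([0.5597, 0.0175, 0.0707]), [np.float64(0.0017715143999571612), np.float64(0.0017715143999571263)])
```

```bash
python3 - <<'E'
from h import *
plan([((.5376,.0013,.12),None,.085,2,None),((.5376,.0013,.030),None,.085,3,None),(None,None,.03,5,None)])
E
```

```text
10 0.085,-0.001,-0.001,0.04,0,0,0,0.085,0,0,0.04,0,0,0,0.085,0,0,0.03,0,0,0,0.085,0,0,0.03,0,0,0,0.085,0,0,0.03,0,0,0,0.03,0,0,0,0,0,0,0.03,0,0,0,0,0,0,0.03,0,0,0,0,0,0,0.03,0,0,0,0,0,0,0.03,0,0,0,0,0,0
```

play_rows(increments=[0.085,-0.001,-0.001,0.04,0,0,0,0.085,0,0,0.04,0,0,0,0.085,0,0,0.03,0,0,0,0.085,0,0,0.03,0,0,0,0.085,0,0,0.03,0,0,0,0.03,0,0,0,0,0,0,0.03,0,0,0,0,0,0,0.03,0,0,0,0,0,0,0.03,0,0,0,0,0,0,0.03,0,0,0,0,0,0])

```text
t: 3.95
eef_pos: [0.5355, -0.0028, 0.0318]
tool_rot: [[-0.845, -0.535, 0.003], [-0.535, 0.845, -0.0], [-0.003, -0.002, -1.0]]
force: [0.7, -0.4, 6.3]
width: 0.044
grip_force: 61.8
```

```bash
python3 - <<'E'
from h import *
st()
E
```

```text
3.95 [ 0.5355 -0.0028  0.0318] [  -1.5   28.4  110.9   -0.    40.5 -123.8] F [ 0.7 -0.4  6.3] w 0.044 61.8 yaw -147.7
```

```bash
python3 - <<'E'
from h import *
plan([((.5355,-.0028,.10),None,.03,2,None),((.47,-.24,.28),down(87.7),.03,None,None)])
E
```

```text
12 0.03,0,0,-0.034,0,0,0,0.03,0,0,-0.034,0,0,0,0.03,0.014,-0.013,-0.014,0,0,0.167,0.03,0.012,-0.015,-0.014,0,0.001,0.168,0.03,0.009,-0.016,-0.014,0,0,0.167,0.03,0.006,-0.018,-0.013,0,0,0.167,0.03,0.003,-0.019,-0.014,0.001,0,0.168,0.03,0,-0.019,-0.014,0,0.001,0.167,0.03,-0.003,-0.018,-0.014,0,0,0.167,0.03,-0.007,-0.018,-0.014,0,0,0.168,0.03,-0.009,-0.017,-0.014,0,0.001,0.167,0.03,-0.012,-0.014,-0.014,0,0,0.167
3 0.03,-0.014,-0.013,-0.013,0,0,0.168,0.03,-0.016,-0.01,-0.014,0,0,0.167,0.03,-0.017,-0.008,-0.014,0.001,0.001,0.167
```

play_rows(increments=[0.03,0,0,-0.034,0,0,0,0.03,0,0,-0.034,0,0,0,0.03,0.014,-0.013,-0.014,0,0,0.167,0.03,0.012,-0.015,-0.014,0,0.001,0.168,0.03,0.009,-0.016,-0.014,0,0,0.167,0.03,0.006,-0.018,-0.013,0,0,0.167,0.03,0.003,-0.019,-0.014,0.001,0,0.168,0.03,0,-0.019,-0.014,0,0.001,0.167,0.03,-0.003,-0.018,-0.014,0,0,0.167,0.03,-0.007,-0.018,-0.014,0,0,0.168,0.03,-0.009,-0.017,-0.014,0,0.001,0.167,0.03,-0.012,-0.014,-0.014,0,0,0.167])

```text
t: 5.45
eef_pos: [0.4842, -0.1854, 0.2376]
tool_rot: [[-0.441, 0.898, -0.004], [0.898, 0.441, 0.0], [0.002, -0.003, -1.0]]
force: [0.8, -1.0, -2.8]
width: 0.0441
grip_force: 62.0
```

play_rows(increments=[0.03,-0.014,-0.013,-0.013,0,0,0.168,0.03,-0.016,-0.01,-0.014,0,0,0.167,0.03,-0.017,-0.008,-0.014,0.001,0.001,0.167,0.03,0,0,0,0,0,0])

```text
t: 5.95
eef_pos: [0.4689, -0.2403, 0.2791]
tool_rot: [[0.04, 0.999, -0.002], [0.999, -0.04, 0.0], [0.0, -0.002, -1.0]]
force: [0.1, 1.2, -2.9]
width: 0.0442
grip_force: 62.1
```

```bash
python3 - <<'E'
from h import *
st(); c=cam("wrist"); save(c,"wr1")
cv2.imwrite("pics/wr1b.png",cv2.resize(cv2.imread("pics/wr1.png"),(800,600),interpolation=cv2.INTER_CUBIC))
E
```

```text
5.95 [ 0.4689 -0.2403  0.2791] [-28.3  13.1  93.2  -0.1  73.8 -26. ] F [ 0.1  1.2 -2.9] w 0.0442 62.1 yaw 87.7
```

View pics/wr1b.png

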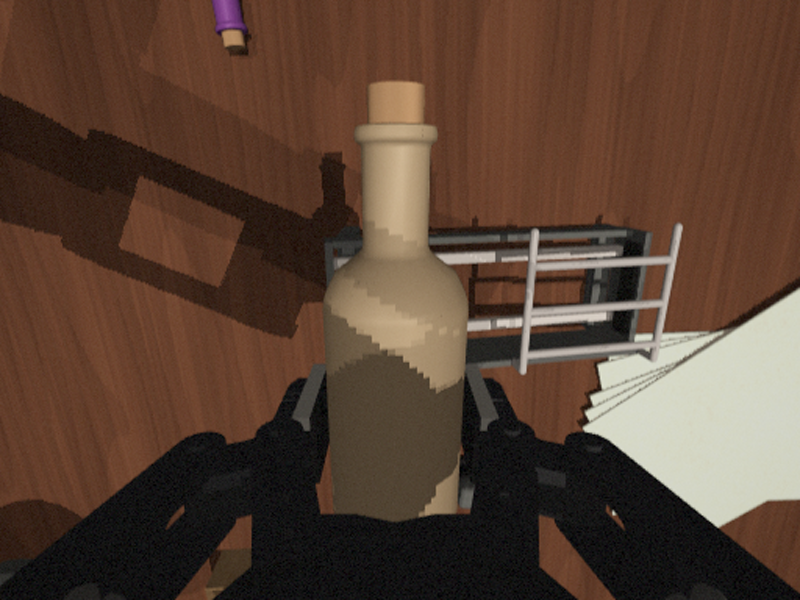

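The rack's upper end is at view (327,240). Its middle roof cross-bar runs (535,230)-(523,372) and its far bar (679,226)-(654,360). The rails are at rows 262 and 322, and the held bottle's cork end is at (397,82).

```bash
python3 - <<'E'
from h import *
np.set_printoptions(precision=4,suppress=True)
c=load("wr1");T=load("top0");k=.64
tc=lambda u,v:(135+u/3.5,140+v/3.5)
def two(n,a,b): print(n,*tri((c,a[0]*k,a[1]*k),(T,*tc(*b))))
two("mid bar L",(535,230),(643,142)); two("mid bar R",(523,372),(767,144))
two("far bar L",(679,226),(643,30)); two("far bar R",(654,360),(753,33))
two("up end L",(327,240),(645,300))
for n,u,v,z in(("low wall up outer",327,240,.085),("low wall low outer",648,232,.042),("railL",620,255,.032),("railL",430,259,.055),("railR",610,320,.035),("railR",470,327,.05),("midbarL",535,230,.105),("midbarR",523,372,.105),("farL",679,226,.082),("farR",654,360,.082)): print(n,plane(c,u*k,v*k,z))
print("cork end",plane(c,397*k,82*k,.279-.009+.008), "neck ctr",plane(c,397*k,180*k,.279))
E
```

```text
mid bar L [ 0.5579 -0.2039  0.1296] [np.float64(0.00132154483733633), np.float64(0.001321544837336296)]
mid bar R [ 0.565  -0.3245  0.0923] [np.float64(0.0023142007910358434), np.float64(0.0023142007910355172)]
far bar L [ 0.6732 -0.2125  0.0905] [np.float64(0.0003227266728677981), np.float64(0.00032272667286789634)]
far bar R [ 0.6699 -0.317   0.0917] [np.float64(0.0005292555803341911), np.float64(0.0005292555803342869)]
up end L [ 0.4179 -0.2133  0.0724] [np.float64(0.002392531447628568), np.float64(0.0023925314476286245)]
low wall up outer [ 0.4198 -0.2137  0.085 ]
low wall low outer [ 0.6799 -0.2248  0.042 ]
railL [ 0.6642 -0.2456  0.032 ]
railL [ 0.4976 -0.2375  0.055 ]
railR [ 0.6607 -0.3046  0.035 ]
railR [ 0.5319 -0.3004  0.05  ]
midbarL [ 0.5659 -0.2092  0.105 ]
midbarR [ 0.5632 -0.3169  0.105 ]
farL [ 0.6787 -0.2142  0.082 ]
farR [ 0.6759 -0.3224  0.082 ]
cork end [ 0.4735 -0.1422  0.278 ] neck ctr [ 0.4726 -0.1662  0.279 ]
```

```bash
python3 - <<'E'
from h import *
np.set_printoptions(precision=4,suppress=True,linewidth=150)
c=load("wr1")
for u in (312,322,370):
    g=c["p"][:,u-2:u+3].mean(1).astype(int)
    print(u); print([(v,int(g[v].mean()),int(g[v,0]-g[v,2])) for v in range(142,240)])
p=cv2.imread("pics/wr1.png")[130:250,200:440]; cv2.imwrite("pics/rk.png",cv2.resize(p,None,fx=3.3,fy=3.3,interpolation=cv2.INTER_CUBIC))
E
```

```text
312
[(142, 70, 59), (143, 69, 59), (144, 60, 51), (145, 34, 34), (146, 30, 28), (147, 28, 20), (148, 30, 7), (149, 34, 3), (150, 61, 4), (151, 87, 7), (152, 90, 7), (153, 88, 8), (154, 79, 13), (155, 49, 28), (156, 28, 21), (157, 27, 26), (158, 27, 25), (159, 34, 23), (160, 66, 16), (161, 131, 15), (162, 173, 19), (163, 180, 19), (164, 179, 19), (165, 180, 19), (166, 181, 20), (167, 159, 24), (168, 85, 43), (169, 60, 51), (170, 60, 51), (171, 60, 51), (172, 61, 52), (173, 61, 51), (174, 61, 51), (175, 60, 51), (176, 57, 51), (177, 42, 36), (178, 25, 25), (179, 28, 25), (180, 40, 34), (181, 56, 49), (182, 61, 53), (183, 63, 50), (184, 61, 54), (185, 61, 52), (186, 60, 52), (187, 60, 53), (188, 59, 55), (189, 60, 52), (190, 60, 54), (191, 65, 53), (192, 65, 55), (193, 63, 56), (194, 54, 46), (195, 28, 26), (196, 26, 26), (197, 28, 24), (198, 27, 26), (199, 32, 22), (200, 30, 31), (201, 38, 35), (202, 56, 33), (203, 74, 23), (204, 94, 12), (205, 135, 16), (206, 162, 17), (207, 169, 18), (208, 171, 19), (209, 172, 18), (210, 156, 24), (211, 95, 47), (212, 74, 61), (213, 74, 61), (214, 69
[... 2611 characters left out ...]
 41), (194, 51, 17), (195, 111, 15), (196, 158, 16), (197, 178, 16), (198, 182, 17), (199, 166, 17), (200, 146, 15), (201, 181, 19), (202, 203, 20), (203, 203, 20), (204, 191, 19), (205, 146, 18), (206, 85, 16), (207, 31, 19), (208, 42, 35), (209, 59, 50), (210, 61, 46), (211, 46, 19), (212, 35, 4), (213, 35, 3), (214, 36, 3), (215, 36, 3), (216, 36, 4), (217, 35, 3), (218, 36, 1), (219, 36, 3), (220, 39, 2), (221, 71, 9), (222, 126, 14), (223, 164, 15), (224, 180, 18), (225, 177, 17), (226, 149, 16), (227, 101, 7), (228, 97, 7), (229, 94, 15), (230, 83, 41), (231, 76, 63), (232, 75, 63), (233, 74, 65), (234, 76, 65), (235, 76, 63), (236, 75, 65), (237, 75, 64), (238, 75, 64), (239, 76, 63)]
```

View pics/rk.png

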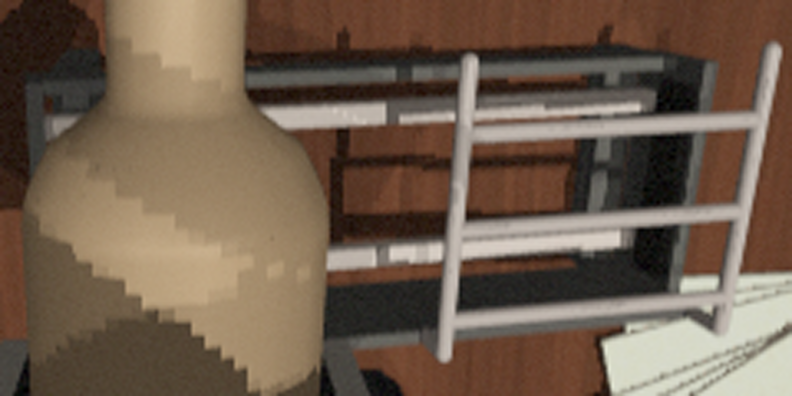

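The enlarged rack crop shows the low wall's top face at rows 150-155 (column 312). The high wall's inner top edge is at row 231, and the rails are at rows 160-167 and 204-210.

```bash
python3 - <<'E'
from h import *
np.set_printoptions(precision=4,suppress=True,linewidth=150)
c=load("wr1")
for rz in (.053,.060):
  print(rz)
  for u,z0,rs in((312,rz,(149.7,154.8,160.5,167.6,204.5,210.6,230.7,235.3)),(370,rz-.0145,(147.7,152.3,161.7,164.9,0,0,0,0))):
    print(u,[plane(c,u,r,z0+h)[:2] for r,h in zip(rs,(.009,.009,0,0,0,0,.041,.041)) if r])
print("mid bar low edges", plane(c,(467/3.3+200),130+60/3.3,.105))
print("end plate up", plane(c,200+28/3.3,130+80/3.3,.08),plane(c,200+715/3.3,130+62/3.3,.045))
E
```

```text
0.053
312 [array([ 0.5425, -0.2177]), array([ 0.5427, -0.224 ]), array([ 0.5448, -0.233 ]), array([ 0.545 , -0.2423]), array([ 0.5463, -0.2929]), array([ 0.5465, -0.3017]), array([ 0.5384, -0.3116]), array([ 0.5385, -0.3178])]
370 [array([ 0.6195, -0.2205]), array([ 0.62  , -0.2264]), array([ 0.6249, -0.2407]), array([ 0.6253, -0.2451])]
0.06
312 [array([ 0.5411, -0.2165]), array([ 0.5412, -0.2227]), array([ 0.5433, -0.2316]), array([ 0.5435, -0.2407]), array([ 0.5448, -0.2903]), array([ 0.545 , -0.2989]), array([ 0.5369, -0.3081]), array([ 0.537 , -0.3142])]
370 [array([ 0.6166, -0.2194]), array([ 0.6171, -0.2252]), array([ 0.622 , -0.2392]), array([ 0.6223, -0.2434])]
mid bar low edges [ 0.5651 -0.2102  0.105 ]
end plate up [ 0.418  -0.2152  0.08  ] [ 0.6807 -0.2247  0.045 ]
```

```bash
python3 - <<'E'
from h import *
D=down(87.9)
plan([((.490,-.2645,.17),D,.03,3,None),((.490,-.2645,.098),D,.03,4,None),(None,D,.03,2,None)])
E
```

```text
9 0.03,-0.008,0.008,0.036,-0.001,0,-0.001,0.03,-0.008,0.007,0.036,-0.002,-0.001,0,0.03,-0.008,0.008,0.036,-0.001,0,-0.001,0.03,0,0,0.018,0,0,0,0.03,0,0,0.018,0,0,0,0.03,0,0,0.018,0,0,0,0.03,0,0,0.018,0,0,0,0.03,0,0,0,0,0,0,0.03,0,0,0,0,0,0
```

play_rows(increments=[0.03,-0.008,0.008,0.036,-0.001,0,-0.001,0.03,-0.008,0.007,0.036,-0.002,-0.001,0,0.03,-0.008,0.008,0.036,-0.001,0,-0.001,0.03,0,0,0.018,0,0,0,0.03,0,0,0.018,0,0,0,0.03,0,0,0.018,0,0,0,0.03,0,0,0.018,0,0,0,0.03,0,0,0,0,0,0,0.03,0,0,0,0,0,0])

```text
t: 7.12
eef_pos: [0.4911, -0.264, 0.0987]
tool_rot: [[0.037, 0.999, 0.0], [0.999, -0.037, -0.0], [-0.0, 0.0, -1.0]]
force: [0.5, -0.1, -1.9]
width: 0.0441
grip_force: 62.1
```

```bash
python3 - <<'E'
from h import *
st(); c=cam("scene"); save(c,"s1"); c2=cam("wrist"); save(c2,"w2")
a=cv2.imread("pics/s1.png")[120:230,120:260]; o=np.zeros((600,800,3),np.uint8)
o[:440,:560]=cv2.resize(a,None,fx=4,fy=4,interpolation=cv2.INTER_CUBIC)
o[420:600,560:800]=cv2.resize(cv2.imread("pics/w2.png"),(240,180)); cv2.imwrite("pics/ck1.png",o)
E
```

```text
7.12 [ 0.4911 -0.264   0.0987] [-29.4  24.9 104.1  -0.   51.  -27.3] F [ 0.5 -0.1 -1.9] w 0.0441 62.1 yaw 87.9
```

View pics/ck1.png

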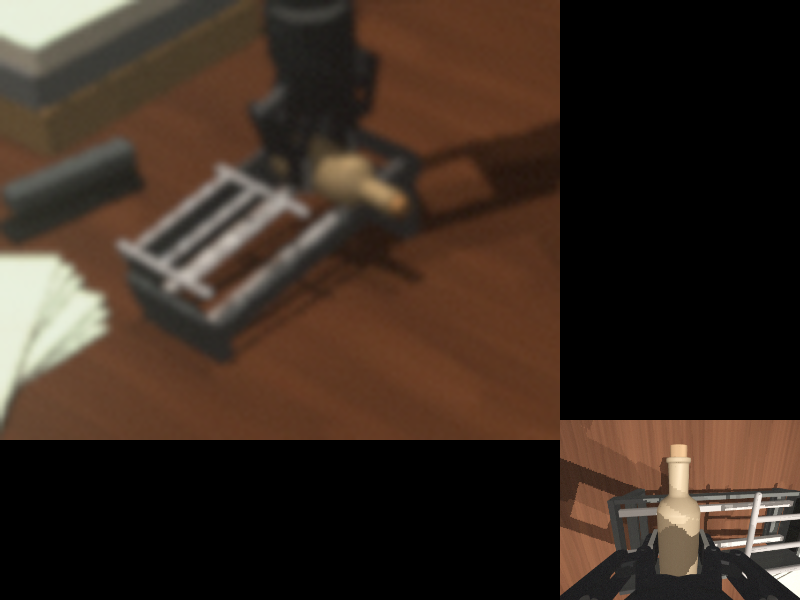

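Wrist and scene views show the bottle over the open half with its neck over the low wall. I'll release it and lift.

play_rows(increments=[0.03,0,0,0.002,0,0,0,0.06,0,0,0,0,0,0,0.06,0,0,0,0,0,0,0.06,0,0,-0.01,0,0,0,0.06,0,0,-0.02,0,0,0,0.06,0,0,-0.03,0,0,0,0.06,0,0,-0.04,0,0,0,0.06,0,0,-0.04,0,0,0])

```text
t: 8.22
eef_pos: [0.4907, -0.2643, 0.2385]
tool_rot: [[0.038, 0.999, 0.001], [0.999, -0.038, -0.001], [-0.001, 0.001, -1.0]]
force: [0.0, -1.2, 0.1]
width: 0.0599
grip_force: 0.0
```

```bash
python3 - <<'E'
from h import *
st(); c2=cam("wrist"); save(c2,"w3")
# box pose estimate for lid approach
g=np.array([.5043,.2184])
a=np.radians(47.6); print(g+.055*np.array([np.cos(a),np.sin(a)]))
plan([(None,None,.05,1,None),((.485,.195,.24),down(137.6),.05,None,None)])
E
```

```text
8.22 [ 0.4907 -0.2643  0.2385] [-29.5  17.3  93.4  -0.   69.3 -27.3] F [ 0.  -1.2  0.1] w 0.0599 0.0 yaw 87.8
[0.54138663 0.25901504]
11 0.05,0,0,0,0,0,0,0.05,0.046,-0.003,0,0.001,0.001,-0.087,0.05,0.046,0.002,0,0,0.001,-0.087,0.05,0.046,0.005,0.001,0.001,0.001,-0.087,0.05,0.045,0.01,0,0.001,0.001,-0.087,0.05,0.044,0.013,0,0.001,0.001,-0.086,0.05,0.043,0.017,0.001,0,0.001,-0.087,0.05,0.041,0.021,0,0.001,0.001,-0.087,0.05,0.039,0.024,0,0.001,0.001,-0.087,0.05,0.037,0.027,0.001,0.001,0.001,-0.087,0.05,0.035,0.031,0,0,0.001,-0.087
```

play_rows(increments=[0.05,0.046,-0.003,0,0.001,0.001,-0.087,0.05,0.046,0.002,0,0,0.001,-0.087,0.05,0.046,0.005,0.001,0.001,0.001,-0.087,0.05,0.045,0.01,0,0.001,0.001,-0.087,0.05,0.044,0.013,0,0.001,0.001,-0.086,0.05,0.043,0.017,0.001,0,0.001,-0.087,0.05,0.041,0.021,0,0.001,0.001,-0.087,0.05,0.039,0.024,0,0.001,0.001,-0.087,0.05,0.037,0.027,0.001,0.001,0.001,-0.087,0.05,0.035,0.031,0,0,0.001,-0.087,0.05,0,0,0,0,0,0])

```text
t: 9.65
eef_pos: [0.4823, 0.1991, 0.2354]
tool_rot: [[-0.741, 0.671, -0.009], [0.671, 0.741, 0.007], [0.011, -0.001, -1.0]]
force: [-0.6, -0.0, -0.5]
width: 0.05
grip_force: 0.0
```

```bash
python3 - <<'E'
from h import *
st(); c2=cam("wrist"); save(c2,"w4"); t=cam("top"); save(t,"t4")
o=np.zeros((600,800,3),np.uint8)
o[:384,:512]=cv2.imread("pics/w4.png"); a=cv2.imread("pics/t4.png")
o[:400,512:800]=cv2.resize(a[135:235,300:372],None,fx=4,fy=4,interpolation=cv2.INTER_CUBIC)
o[390:590,:500]=cv2.resize(a[130:230,130:380],None,fx=2,fy=2)
cv2.imwrite("pics/ck2.png",o)
E
```

```text
9.65 [0.4823 0.1991 0.2354] [ 20.9  14.4  97.9   0.6  68.  -27.2] F [-0.6 -0.  -0.5] w 0.05 0.0 yaw 137.9
```

View pics/ck2.png

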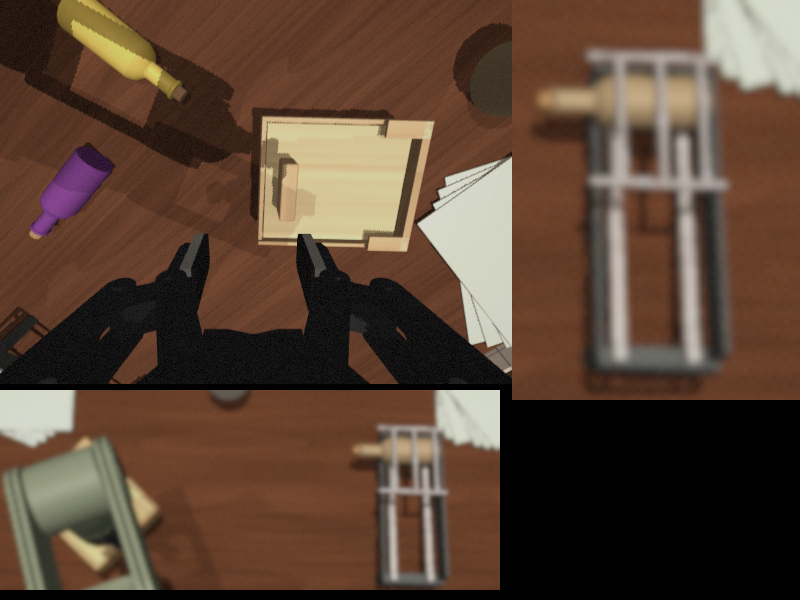

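The first bottle rests at the bottom of the rack, neck over the low wall. In the wrist view the lid grip's top face spans about columns 281-298, rows 163-221, and the box's front edge runs from (263,117) to (259,243).

```bash
python3 - <<'E'
from h import *
np.set_printoptions(precision=4,suppress=True)
c=load("w4"); g=cv2.GaussianBlur(c["p"].astype(np.float32).mean(2),(3,3),0)
for v in (175,190,205): print(v,[int(x) for x in g[v,255:305]])
for u in (288,): print(u,[int(x) for x in g[150:232,u]])
P=lambda u,v,z:plane(c,u,v,z)[:2]
def ang(a,b): d=b-a; return np.degrees(np.arctan2(d[1],d[0])).round(2),np.linalg.norm(d).round(4)
A,B,C,D=P(263,117,.064),P(259,243,.064),P(434,122,.076),P(406,250,.076)
print("front",A,B,ang(B,A),"rear",C,D,ang(D,C),"sides",ang(A,C),ang(B,D))
q=[P(*x,.098) for x in((284,164),(298,164),(295,221),(280,221))]; print(q,np.mean(q,0))
# automatic line fits: box front edge (first bright col) and top edge
for z,rows in((.064,range(130,235,5)),):
    pts=[]
    for v in rows:
        d=np.diff(g[v,245:275]); pts.append(P(245+np.argmax(d)+.5,v,z))
    pts=np.array(pts); vx,vy,_,_=cv2.fitLine(pts.astype(np.float32),cv2.DIST_HUBER,0,.001,.001).ravel(); print("front line",np.degrees(np.arctan2(vy,vx)))
T=load("top0")
print("grip tri",tri((c,289,192),(T,135+185/3.5,140+204/3.5)))
E
```

```text
175 [28, 28, 29, 38, 68, 113, 149, 160, 156, 142, 138, 157, 171, 173, 177, 178, 171, 150, 126, 117, 117, 119, 110, 86, 66, 64, 72, 90, 104, 115, 134, 161, 176, 178, 177, 177, 177, 177, 177, 177, 176, 172, 169, 177, 188, 191, 191, 190, 190, 191]
190 [25, 24, 30, 50, 90, 137, 160, 159, 143, 129, 143, 160, 164, 164, 164, 164, 157, 132, 103, 86, 82, 81, 74, 65, 63, 80, 116, 149, 163, 165, 164, 161, 159, 158, 157, 157, 157, 158, 160, 166, 165, 159, 159, 164, 166, 166, 167, 167, 169, 173]
205 [29, 29, 37, 70, 120, 154, 161, 151, 133, 134, 154, 164, 164, 164, 164, 164, 161, 149, 127, 104, 88, 76, 67, 64, 78, 113, 147, 164, 166, 165, 162, 160, 158, 157, 157, 156, 155, 156, 155, 150, 148, 156, 164, 165, 165, 166, 166, 166, 166, 166]
288 [185, 184, 175, 157, 136, 121, 113, 100, 83, 71, 69, 69, 75, 98, 134, 162, 173, 176, 178, 178, 177, 177, 177, 178, 178, 178, 178, 178, 178, 178, 178, 177, 177, 178, 178, 176, 171, 165, 160, 158, 158, 158, 158, 158, 158, 158, 158, 158, 157, 157, 157, 158, 158, 158, 157, 157, 157, 157, 157, 157, 157, 157, 156, 156, 156, 156, 156, 156, 156, 155, 155, 161, 169, 172, 172, 171, 169, 169, 168, 167, 166, 168]
front [0.4395 0.2529] [0.5439 0.1542] (np.float64(136.61), np.float64(0.1437)) rear [0.5561 0.3752] [0.6583 0.2768] (np.float64(136.06), np.float64(0.1418)) sides (np.float64(46.36), np.float64(0.169)) (np.float64(46.99), np.float64(0.1676))
[array([0.4838, 0.2389]), array([0.4928, 0.2488]), array([0.5362, 0.2092]), array([0.526 , 0.1979])] [0.5097 0.2237]
front line -43.359013
grip tri (array([0.5087, 0.2213, 0.087 ]), [np.float64(0.0037716614829045743), np.float64(0.0037716614829044304)])
```

```bash
python3 - <<'E'
from h import *
D=down(136.6)
plan([((.511,.2245,.14),D,.05,3,None),((.511,.2245,.090),D,.05,2,None),(None,D,.05,1,None),(None,D,.0,5,None)])
E
```

```text
11 0.05,-0.001,0.013,0.032,-0.001,-0.004,0.006,0.05,-0.001,0.014,0.031,-0.001,-0.003,0.006,0.05,-0.001,0.013,0.032,-0.001,-0.004,0.006,0.05,0,0,0.025,0,0,0,0.05,0,0,0.025,0,0,0,0.05,0,0,0,0,0,0,0,0,0,0,0,0,0,0,0,0,0,0,0,0,0,0,0,0,0,0,0,0,0,0,0,0,0,0,0,0,0,0,0,0,0
```

play_rows(increments=[0.05,-0.001,0.013,0.032,-0.001,-0.004,0.006,0.05,-0.001,0.014,0.031,-0.001,-0.003,0.006,0.05,-0.001,0.013,0.032,-0.001,-0.004,0.006,0.05,0,0,0.025,0,0,0,0.05,0,0,0.025,0,0,0,0.05,0,0,0,0,0,0,0,0,0,0,0,0,0,0,0,0,0,0,0,0,0,0,0,0,0,0,0,0,0,0,0,0,0,0])

```text
t: 11.0
eef_pos: [0.5117, 0.2241, 0.0914]
tool_rot: [[-0.726, 0.687, 0.002], [0.687, 0.726, 0.001], [-0.001, 0.002, -1.0]]
force: [-1.1, -2.2, 6.6]
width: 0.015
grip_force: 59.7
```

```bash
python3 - <<'E'
from h import *
st(); s=arm.observe(); print(np.round(s["tool_rot"],3).tolist(), np.round(s["moment"],2))
E
```

```text
11.0 [0.5117 0.2241 0.0914] [ 22.5  25.5 104.5  -0.   49.9 -24.1] F [-1.1 -2.2  6.6] w 0.015 59.7 yaw 136.6
[[-0.726, 0.687, 0.002], [0.687, 0.726, 0.001], [-0.001, 0.002, -1.0]] [-0.47  0.25 -0.12]
```

```bash
python3 - <<'E'
from h import *
np.set_printoptions(precision=4,suppress=True)
s=arm.observe(); p=np.array(s["eef_pos"]);R=np.array(s["tool_rot"]);a=np.radians(46.6);b=np.array([np.cos(a),np.sin(a),0])
P=p+.132*b-np.array([0,0,.0354]); R1=R@Ro.from_rotvec([.1,0,0]).as_matrix()
p1=P+R1@R.T@(p-P)+np.array([0,0,.0005]); p2=p1-.062*b+np.array([0,0,.001]); print(p,p1,p2)
plan([(p1,R1,0,5,None),(None,R1,0,1,None),(p2,R1,0,6,None)])
E
```

```text
[0.5117 0.2241 0.0914] [0.5146 0.2271 0.1049] [0.472  0.1821 0.1059]
12 0,0,0.001,-0.003,0.02,0,0,0,0,0.001,-0.002,0.02,0,0,0,0,0,-0.003,0.02,0,0,0,0,0.001,-0.003,0.02,0,0,0,0,0.001,-0.003,0.02,0,0,0,0,0,0,0,0,0,0,0,-0.01,0.001,0,0,0,0,0,-0.011,0.001,0,0,0,0,0,-0.01,0.001,0,0,0,0,0,-0.01,0.001,0,0,0,0,0,-0.011,0.001,0,0,0,0,0,-0.01,0,0,0,0
```

play_rows(increments=[0,0,0.001,-0.003,0.02,0,0,0,0,0.001,-0.002,0.02,0,0,0,0,0,-0.003,0.02,0,0,0,0,0.001,-0.003,0.02,0,0,0,0,0.001,-0.003,0.02,0,0,0,0,0,0,0,0,0])

```text
t: 11.75
eef_pos: [0.514, 0.227, 0.104]
tool_rot: [[-0.727, 0.683, -0.07], [0.687, 0.723, -0.075], [0.0, -0.103, -0.995]]
force: [-3.9, -5.2, 5.4]
width: 0.0151
grip_force: 59.5
```

```bash
python3 - <<'E'
from h import *
st(); s=arm.observe(); print(np.round(s["tool_rot"],3).tolist(), np.round(s["moment"],2))
E
```

```text
11.75 [0.514 0.227 0.104] [ 23.9  27.1  99.4  -2.7  58.9 -21.3] F [-3.9 -5.2  5.4] w 0.0151 59.5 yaw 136.6
[[-0.727, 0.683, -0.07], [0.687, 0.723, -0.075], [0.0, -0.103, -0.995]] [-0.52  0.19 -0.12]
```

play_rows(increments=[0,0,-0.01,0.001,0,0,0,0,0,-0.011,0.001,0,0,0,0,0,-0.01,0.001,0,0,0,0,0,-0.01,0.001,0,0,0,0,0,-0.011,0.001,0,0,0,0,0,-0.011,0.001,0,0,0])

```text
t: 12.5
eef_pos: [0.4703, 0.1812, 0.104]
tool_rot: [[-0.726, 0.684, -0.068], [0.687, 0.723, -0.072], [0.0, -0.099, -0.995]]
force: [0.9, 1.4, 1.0]
width: 0.0149
grip_force: 59.2
```

```bash
python3 - <<'E'
from h import *
st(); s=arm.observe(); R=np.array(s["tool_rot"]); p=np.array(s["eef_pos"])
D=down(136.6); print(np.round(s["moment"],2))
plan([(p+[0,0,.06],None,0,2,None),((.532,-.06,.165),D,0,None,None),((.532,-.06,.06),D,0,3,None),((.532,-.06,.038),D,0,2,None),(None,D,0,1,None)],vmax=.04)
E
```

```text
12.5 [0.4703 0.1812 0.104 ] [ 21.2  22.6 107.4  -3.   55.1 -23.6] F [0.9 1.4 1. ] w 0.0149 59.2 yaw 136.6
[ 0.33 -0.32 -0.03]
12 0,0,-0.003,-0.03,0,0,0,0,0,-0.003,-0.03,0,0,0,0,-0.03,-0.019,0.002,-0.014,0,0,0,-0.03,-0.019,0.001,-0.014,0,0,0,-0.03,-0.019,0.002,-0.015,0,0,0,-0.03,-0.019,0,-0.014,0,0,0,-0.03,-0.019,0.001,-0.014,0,0,0,-0.03,-0.019,0.001,-0.014,0,0,0,-0.031,-0.019,0,-0.014,0,0,0,0,0,0.035,0,0,0,0,0,0,0.035,0,0,0,0,0,0.001,0.035,0,0,0
3 0,0,0,0.011,0,0,0,0,0,0,0.011,0,0,0,0,0,0,0,0,0,0
```

play_rows(increments=[0,0,-0.003,-0.03,0,0,0,0,0,-0.003,-0.03,0,0,0,0,-0.03,-0.019,0.002,-0.014,0,0,0,-0.03,-0.019,0.001,-0.014,0,0,0,-0.03,-0.019,0.002,-0.015,0,0,0,-0.03,-0.019,0,-0.014,0,0,0,-0.03,-0.019,0.001,-0.014,0,0,0,-0.03,-0.019,0.001,-0.014,0,0,0,-0.031,-0.019,0,-0.014,0,0,0,0,0,0.035,0,0,0,0,0,0,0.035,0,0,0,0,0,0.001,0.03,0,0,0])

```text
t: 14.0
eef_pos: [0.531, -0.0597, 0.0629]
tool_rot: [[-0.726, 0.688, -0.005], [0.688, 0.726, 0.0], [0.003, -0.003, -1.0]]
force: [0.2, 0.5, -0.8]
width: 0.0154
grip_force: 59.0
```

```bash
python3 - <<'E'
from h import *
st(); s=arm.observe(); print(np.round(s["moment"],2),np.round(s["tool_rot"],3).tolist())
c=cam("scene");save(c,"s5"); c=cam("wrist");save(c,"w5")
plan([((.532,-.06,.037),down(136.6),0,3,None)])
E
```

```text
14.0 [ 0.531  -0.0597  0.0629] [ -7.6  26.  109.1  -0.   45.2 -54.2] F [ 0.2  0.5 -0.8] w 0.0154 59.0 yaw 136.6
[-0.07  0.05 -0.01] [[-0.726, 0.688, -0.005], [0.688, 0.726, 0.0], [0.003, -0.003, -1.0]]
3 0,-0.001,0.001,0.008,-0.002,-0.003,0,0,-0.001,0,0.008,-0.002,-0.003,0,0,-0.001,0,0.008,-0.003,-0.003,0
```

play_rows(increments=[0,0,0,0.008,-0.002,-0.003,0,0,0,0,0.008,-0.002,-0.002,0,0,0,0,0.008,-0.001,0,0,0,0,0,0.002,0,0,0,0,0,0,0,0,0,0])

```text
t: 14.72
eef_pos: [0.5334, -0.0594, 0.0388]
tool_rot: [[-0.726, 0.687, 0.007], [0.687, 0.726, 0.0], [-0.005, 0.005, -1.0]]
force: [-0.4, 0.3, -2.0]
width: 0.0148
grip_force: 59.1
```

```bash
python3 - <<'E'
from h import *
st(); s=arm.observe(); print(np.round(s["moment"],2))
E
```

```text
14.72 [ 0.5334 -0.0594  0.0388] [-7.600e+00  2.790e+01  1.105e+02  1.000e-01  4.120e+01 -5.430e+01] F [-0.4  0.3 -2. ] w 0.0148 59.1 yaw 136.6
[0.01 0.04 0.01]
```

play_rows(increments=[0,0,0,0.002,0,0,0,0.05,0,0,0,0,0,0,0.05,0,0,0,0,0,0,0.05,0,0,-0.02,0,0,0,0.05,0,0,-0.04,0,0,0,0.05,0,0,-0.06,0,0,0,0.05,0,0,-0.06,0,0,0])

```text
t: 15.6
eef_pos: [0.5319, -0.0593, 0.2186]
tool_rot: [[-0.726, 0.687, 0.007], [0.687, 0.726, 0.0], [-0.005, 0.005, -1.0]]
force: [0.7, -0.1, 0.0]
width: 0.05
grip_force: 0.0
```

```bash
python3 - <<'E'
from h import *
st()
plan([((.530,.244,.24),down(46.6),.065,None,None),(None,None,.065,1,None)])
E
```

```text
15.6 [ 0.5319 -0.0593  0.2186] [ -7.6  16.   98.2   0.1  65.4 -54.2] F [ 0.7 -0.1  0. ] w 0.05 0.0 yaw 136.6
10 0.065,0.023,0.024,-0.002,0.001,0,0.174,0.065,0.028,0.02,-0.003,0.001,0,0.175,0.065,0.03,0.015,-0.002,0,0,0.174,0.065,0.032,0.01,-0.003,0.001,0,0.175,0.065,0.034,0.003,-0.002,0.001,0,0.174,0.065,0.033,-0.002,-0.002,0.001,0,0.175,0.065,0.033,-0.008,-0.003,0.001,0,0.174,0.065,0.031,-0.013,-0.002,0.001,0,0.175,0.065,0.028,-0.019,-0.003,0,0,0.174,0.065,0,0,0,0,0,0
```

play_rows(increments=[0.065,0.023,0.024,-0.002,0.001,0,0.174,0.065,0.028,0.02,-0.003,0.001,0,0.175,0.065,0.03,0.015,-0.002,0,0,0.174,0.065,0.032,0.01,-0.003,0.001,0,0.175,0.065,0.034,0.003,-0.002,0.001,0,0.174,0.065,0.033,-0.002,-0.002,0.001,0,0.175,0.065,0.033,-0.008,-0.003,0.001,0,0.174,0.065,0.031,-0.013,-0.002,0.001,0,0.175,0.065,0.028,-0.019,-0.003,0,0,0.174,0.065,0,0,0,0,0,0])

```text
t: 16.85
eef_pos: [0.5304, 0.2459, 0.2387]
tool_rot: [[0.685, 0.729, 0.001], [0.729, -0.685, 0.0], [0.001, 0.0, -1.0]]
force: [-0.2, -0.5, -0.3]
width: 0.0653
grip_force: 0.0
```

```bash
python3 - <<'E'
from h import *
st(); c2=cam("wrist"); save(c2,"w6"); t=cam("top"); save(t,"t6"); s=cam("scene"); save(s,"s6")
o=np.zeros((600,800,3),np.uint8)
o[:384,:512]=cv2.imread("pics/w6.png"); a=cv2.imread("pics/t6.png");b=cv2.imread("pics/s6.png")
o[390:600,:500]=cv2.resize(a[130:235,130:380],None,fx=2,fy=2)
o[:300,512:800]=cv2.resize(b[130:280,180:324],None,fx=2,fy=2)
cv2.imwrite("pics/ck3.png",o)
E
```

```text
16.85 [0.5304 0.2459 0.2387] [23.7 19.7 89.8 -0.  70.5 66.9] F [-0.2 -0.5 -0.3] w 0.0653 0.0 yaw 46.8
```

View pics/ck3.png

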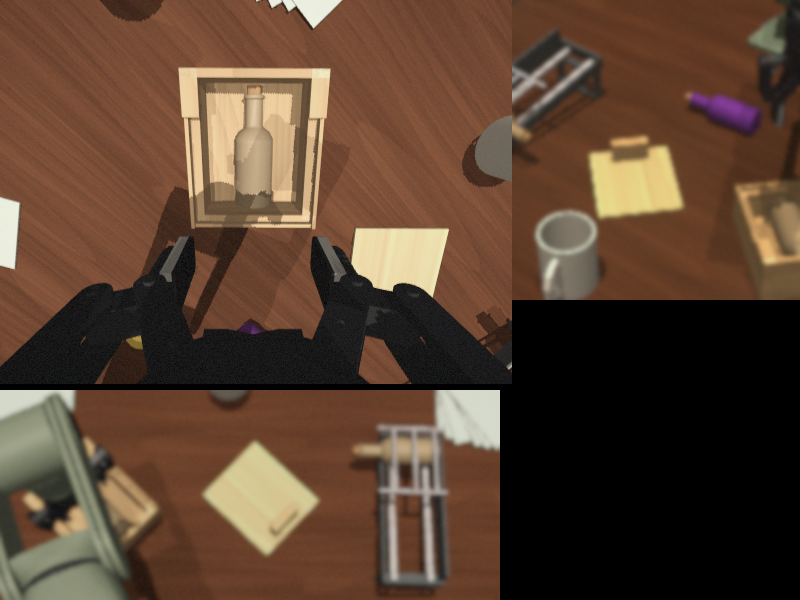

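The lid lies flat, grip up, on the desk. The boxed bottle is visible with its cork at (254,87), base near (253,206) and body from columns 234 to 273, all aligned with the tool x axis.

```bash
python3 - <<'E'
from h import *
np.set_printoptions(precision=4,suppress=True)
c=load("w6"); g=cv2.GaussianBlur(c["p"].astype(np.float32).mean(2),(3,3),0)
for v in (150,165,180): print(v,[int(x) for x in g[v,222:288]])
print("col",[int(x) for x in g[185:230,253]])
P=lambda u,v,z:plane(c,u,v,z)
print("cork",P(254,87,.037),"base",P(253.5,206,.045),"axis",P(253.5,145,.045),P(253.5,190,.045))
b=P(253.5,206,.045);m=P(254,87,.037);print(np.linalg.norm((m-b)[:2]),np.degrees(np.arctan2(*(m-b)[[1,0]])), m[:2]+(b-m)[:2]/np.linalg.norm((b-m)[:2])*.1, b[:2]+(m-b)[:2]/np.linalg.norm((b-m)[:2])*.04)
E
```

```text
150 [199, 198, 195, 192, 192, 193, 194, 194, 196, 198, 194, 168, 129, 108, 113, 126, 136, 143, 149, 155, 160, 164, 167, 170, 174, 177, 178, 174, 166, 162, 162, 164, 166, 167, 169, 169, 168, 166, 164, 162, 160, 158, 156, 153, 151, 148, 144, 139, 131, 127, 142, 167, 176, 173, 172, 174, 176, 177, 175, 173, 173, 174, 176, 177, 175, 172]
165 [201, 200, 198, 195, 190, 181, 175, 172, 170, 168, 166, 154, 124, 99, 100, 110, 119, 125, 131, 136, 141, 145, 147, 150, 153, 155, 156, 158, 160, 161, 163, 165, 167, 168, 168, 168, 166, 164, 162, 159, 158, 156, 154, 151, 148, 145, 141, 135, 126, 129, 151, 170, 174, 171, 171, 173, 174, 174, 172, 170, 169, 171, 173, 173, 170, 168]
180 [197, 198, 198, 197, 196, 197, 197, 197, 195, 192, 189, 173, 137, 111, 109, 116, 123, 128, 133, 137, 141, 145, 148, 150, 153, 155, 157, 159, 161, 162, 163, 164, 165, 165, 165, 165, 163, 161, 159, 158, 157, 155, 153, 149, 146, 142, 136, 128, 121, 133, 159, 171, 168, 165, 165, 167, 167, 167, 165, 164, 167, 173, 178, 180, 178, 176]
col [164, 165, 165, 165, 165, 164, 164, 162, 150, 124, 97, 86, 85, 87, 93, 100, 104, 106, 111, 114, 115, 114, 109, 98, 87, 82, 78, 75, 78, 90, 108, 121, 124, 124, 122, 111, 94, 89, 111, 152, 175, 158, 122, 95, 84]
cork [0.5977 0.3154 0.037 ] base [0.5042 0.2165 0.045 ] axis [0.5548 0.2705 0.045 ] [0.5181 0.2314 0.045 ]
0.1361688046237286 46.61709544552944 [0.529  0.2428] [0.5317 0.2455]
```

```bash
python3 - <<'E'
from h import *
D=down(46.6)
plan([((.5305,.2445,.12),D,.065,3,None),((.5305,.2445,.038),D,.065,4,None),(None,None,.065,1,None),(None,None,.03,4,None)])
E
```

```text
12 0.065,0,0,0.039,0,0,0,0.065,0.001,0,0.04,0,0,0.001,0.065,0,-0.001,0.039,0.001,0.001,0,0.065,0,0,0.021,0,0,0,0.065,0,0,0.02,0,0,0,0.065,0,0,0.021,0,0,0,0.065,0,0,0.02,0,0,0,0.065,0,0,0,0,0,0,0.03,0,0,0,0,0,0,0.03,0,0,0,0,0,0,0.03,0,0,0,0,0,0,0.03,0,0,0,0,0,0
```

play_rows(increments=[0.065,0,0,0.039,0,0,0,0.065,0.001,0,0.04,0,0,0.001,0.065,0,-0.001,0.039,0.001,0.001,0,0.065,0,0,0.021,0,0,0,0.065,0,0,0.02,0,0,0,0.065,0,0,0.02,0,0,0,0.065,0,0,0.019,0,0,0,0.065,0,0,0,0,0,0])

```text
t: 18.0
eef_pos: [0.5296, 0.2439, 0.0393]
tool_rot: [[0.688, 0.726, -0.003], [0.726, -0.688, -0.001], [-0.002, -0.002, -1.0]]
force: [0.0, 0.2, 0.3]
width: 0.0651
grip_force: 0.0
```

play_rows(increments=[0.03,0,0,0,0,0,0,0.03,0,0,0,0,0,0,0.03,0,0,0,0,0,0,0.03,0,0,0,0,0,0])

```text
t: 18.5
eef_pos: [0.5313, 0.2453, 0.0417]
tool_rot: [[0.687, 0.726, 0.003], [0.726, -0.687, 0.001], [0.003, 0.001, -1.0]]
force: [0.3, -3.2, 5.8]
width: 0.0444
grip_force: 61.8
```

```bash
python3 - <<'E'
from h import *
st(); s=arm.observe(); p=np.array(s["eef_pos"])
plan([(p+[0,0,.16],None,.03,4,None),((.492,-.2645,.26),down(87.9),.03,None,None),(None,None,.03,1,None)])
E
```

```text
18.5 [0.5313 0.2453 0.0417] [ 23.6  30.9 103.5   0.   45.4  67. ] F [ 0.3 -3.2  5.8] w 0.0444 61.8 yaw 46.6
12 0.03,0,0,-0.04,0,0,0,0.03,0,0,-0.04,0,0,0,0.03,0,0,-0.04,0,0,0,0.03,0,0,-0.04,0,0,0,0.03,-0.036,0.029,-0.005,0,0,-0.066,0.03,-0.038,0.027,-0.006,0,0,-0.065,0.03,-0.04,0.024,-0.005,0.001,-0.001,-0.066,0.03,-0.041,0.022,-0.005,0,0,-0.065,0.03,-0.042,0.019,-0.006,0,0,-0.066,0.03,-0.044,0.016,-0.005,0,0,-0.065,0.03,-0.044,0.013,-0.006,0,0,-0.066,0.03,-0.046,0.011,-0.005,0,-0.001,-0.065
4 0.03,-0.045,0.007,-0.005,0.001,0,-0.066,0.03,-0.047,0.004,-0.005,0,0,-0.065,0.03,-0.046,0.001,-0.006,0,0,-0.066,0.03,0,0,0,0,0,0
```

play_rows(increments=[0.03,0,0,-0.04,0,0,0,0.03,0,0,-0.04,0,0,0,0.03,0,0,-0.04,0,0,0,0.03,0,0,-0.04,0,0,0,0.03,-0.036,0.029,-0.005,0,0,-0.066,0.03,-0.038,0.027,-0.006,0,0,-0.065,0.03,-0.04,0.024,-0.005,0.001,-0.001,-0.066,0.03,-0.041,0.022,-0.005,0,0,-0.065,0.03,-0.042,0.019,-0.006,0,0,-0.066,0.03,-0.044,0.016,-0.005,0,0,-0.065,0.03,-0.044,0.013,-0.006,0,0,-0.066,0.03,-0.046,0.011,-0.005,0,-0.001,-0.065])

```text
t: 20.0
eef_pos: [0.5018, -0.127, 0.2431]
tool_rot: [[0.229, 0.973, -0.002], [0.973, -0.229, 0.0], [-0.0, -0.002, -1.0]]
force: [1.2, 0.0, -2.3]
width: 0.0438
grip_force: 62.1
```

play_rows(increments=[0.03,-0.045,0.007,-0.005,0.001,0,-0.066,0.03,-0.047,0.004,-0.005,0,0,-0.065,0.03,-0.046,0.001,-0.006,0,0,-0.066,0.03,0,0,0,0,0,0,0.03,0,0,0,0,0,0])

```text
t: 20.62
eef_pos: [0.4908, -0.2635, 0.2586]
tool_rot: [[0.038, 0.999, -0.004], [0.999, -0.038, 0.002], [0.001, -0.004, -1.0]]
force: [-0.4, 0.2, -1.6]
width: 0.0438
grip_force: 62.0
```

```bash
python3 - <<'E'
from h import *
np.set_printoptions(precision=4,suppress=True)
st(); c=cam("wrist"); save(c,"w7"); o=load("wr1")
# cork end row compare with first grasp (82*.64=52.5 native)
for q in (o,c):
    col=q["p"][30:75,254].astype(int); print([int(x.mean()) for x in col])
D=down(87.9)
plan([((.491,-.264,.16),D,.03,3,None),((.491,-.264,.1),D,.03,4,None),(None,None,.03,1,None)])
E
```

```text
20.62 [ 0.4908 -0.2635  0.2586] [-29.4  16.6  91.4  -0.   72.3 -27.2] F [-0.4  0.2 -1.6] w 0.0438 62.0 yaw 87.8
[69, 70, 70, 72, 70, 71, 70, 73, 69, 70, 72, 71, 70, 72, 70, 70, 69, 71, 70, 67, 72, 88, 122, 140, 139, 141, 138, 141, 139, 139, 139, 139, 140, 140, 139, 141, 139, 142, 140, 141, 140, 138, 139, 140, 141]
[73, 74, 72, 72, 72, 65, 60, 62, 65, 67, 65, 68, 67, 65, 69, 63, 68, 65, 83, 121, 140, 141, 137, 139, 140, 139, 142, 140, 142, 141, 141, 138, 143, 140, 141, 140, 141, 142, 142, 142, 141, 140, 142, 139, 124]
8 0.03,0,0,0.033,-0.001,0,0,0.03,-0.001,0,0.033,-0.001,-0.001,0,0.03,0,0,0.033,-0.002,0,0,0.03,0,0,0.015,0,0,0,0.03,0,0,0.015,0,0,0,0.03,0,0,0.015,0,0,0,0.03,0,0,0.015,0,0,0,0.03,0,0,0,0,0,0
```

play_rows(increments=[0.03,-0.001,0,0.033,-0.001,0,0,0.03,-0.001,0,0.033,-0.001,-0.001,0,0.03,0,0,0.033,-0.002,0,0,0.03,0,0,0.015,0,0,0,0.03,0,0,0.015,0,0,0,0.03,0,0,0.015,0,0,0,0.03,0,0,0.013,0,0,0,0.03,0,0,0,0,0,0])

```text
t: 21.68
eef_pos: [0.4905, -0.266, 0.1012]
tool_rot: [[0.037, 0.999, -0.0], [0.999, -0.037, -0.0], [-0.0, -0.0, -1.0]]
force: [-0.4, -0.2, -2.1]
width: 0.0438
grip_force: 62.0
```

```bash
python3 - <<'E'
from h import *
st()
E
```

```text
21.68 [ 0.4905 -0.266   0.1012] [-29.6  24.8 103.9  -0.   51.4 -27.5] F [-0.4 -0.2 -2.1] w 0.0438 62.0 yaw 87.9
```

play_rows(increments=[0.03,0,0,0.002,0,0,0,0.06,0,0,0,0,0,0,0.06,0,0,0,0,0,0,0.06,0,0,-0.01,0,0,0,0.06,0,0,-0.02,0,0,0,0.06,0,0,-0.03,0,0,0,0.06,0,0,-0.04,0,0,0,0.06,0,0,-0.05,0,0,0,0.06,-0.02,-0.05,-0.02,0,0,0,0.06,-0.02,-0.05,0,0,0,0,0.06,0,0,0,0,0,0,0.06,0,0,0,0,0,0])

```text
t: 23.18
eef_pos: [0.3898, -0.3024, 0.2708]
tool_rot: [[0.038, 0.999, 0.003], [0.999, -0.038, -0.002], [-0.002, 0.003, -1.0]]
force: [0.4, 0.4, -0.2]
width: 0.06
grip_force: 0.0
```

play_rows(increments=[0.06,0,0,0,0,0,0,0.06,0,0,0,0,0,0,0.06,0,0,0,0,0,0,0.06,0,0,0,0,0,0])

```text
t: 23.68
eef_pos: [0.3896, -0.3022, 0.2699]
tool_rot: [[0.037, 0.999, 0.001], [0.999, -0.037, -0.001], [-0.001, 0.001, -1.0]]
force: [0.1, 0.3, 0.6]
width: 0.0603
grip_force: 0.0
```

```bash
python3 - <<'E'
from h import *
st(); c2=cam("wrist"); save(c2,"w8"); t=cam("top"); save(t,"t8"); s=cam("scene"); save(s,"s8")
o=np.zeros((600,800,3),np.uint8)
b=cv2.imread("pics/s8.png")
o[:384,:512]=cv2.imread("pics/w8.png"); a=cv2.imread("pics/t8.png")
o[390:600,:740]=cv2.resize(a[130:235,80:450],None,fx=2,fy=2)
o[:384,512:800]=cv2.resize(b[130:226,140:212],None,fx=4,fy=4,interpolation=cv2.INTER_CUBIC)
cv2.imwrite("pics/ck4.png",o)
E
```

```text
23.68 [ 0.3896 -0.3022  0.2699] [-39.1  10.2  98.3   0.   71.4 -37. ] F [0.1 0.3 0.6] w 0.0603 0.0 yaw 87.9
```

View pics/ck4.png

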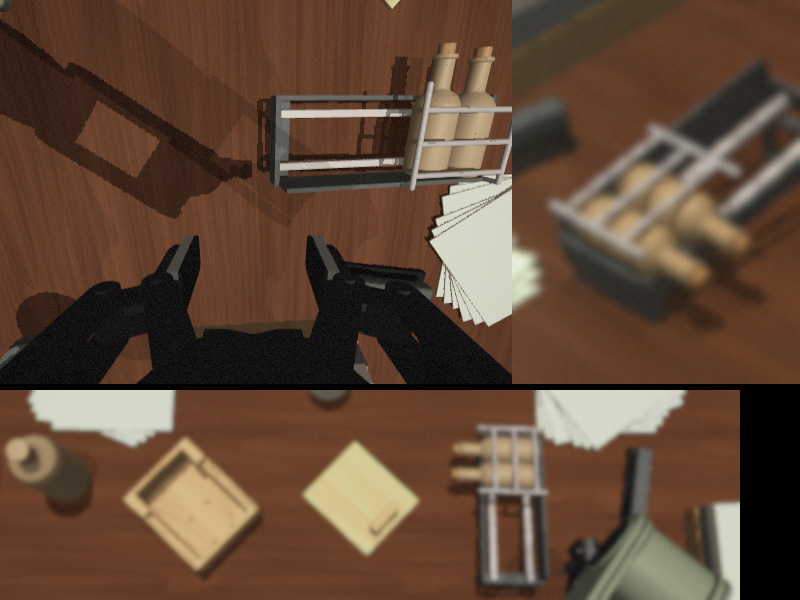

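Both bottles rest one behind the other under the roof bars with their necks over the low wall. The lid is flat on the desk, grip up, and the jug, mug and stapler have not been moved.

```bash
python3 -c "
from bench import job
print(job.hand_in())"
```

```text
the job is handed in; nothing more can be done
None
```

Both bottles are at the bottom of the rack, one behind the other with necks over the low wall; the lid lies flat, right way up, on the desk; the mug, jug and stapler were left alone; and the job was handed in at about 24 s, with no verdict returned.

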